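Bed in and set the clamp of a desk barcode scanner

ROBOT

A 6-joint arm with a two-finger parallel gripper is mounted at the origin on the work surface. World frame = base frame: x ahead of the robot, y to its left, z up, the work surface at z = 0. Lengths are in m, angles in degrees, forces in N, time in s.
With the tool pointing down it reaches from about 0.3 to 0.875 m from the base axis. Payload 6.4 kg.
Tool frame: the origin (TCP) lies between the finger pads; the fingertips stand 8 mm ahead of it and the grasp point (between the pads) lies 11 mm behind it; z points along the fingers, x is the direction in which the jaws open and shut, and the axes are right-handed (so a half turn about z gives the same grasp; the last joint's range is limited). The gripper opens to 88 mm and grips with 3 to 60 N. Pads are 18 mm wide; open, the fingers measure 123 mm over their backs; the gripper's body (75 mm by 187 mm) begins 45 mm behind the grasp point.
Start: joints at [-87.221, 10.359, 92.074, -0, 77.567, -11.82], TCP at [0.145, -0.556, 0.214] pointing down, gripper open.
Joint ranges: [-171.53, 171.53], [-51.25, 118.39], [17.06, 147.69], [-65.23, 245.23], [0, 150.52], [-178.68, 178.68]. Speed limits (degrees/s): [147.25, 147.25, 172.46, 180, 180, 180].

INTERFACE

Orientations are given as a 3x3 rotation matrix whose columns are the frame's x, y, z axes.
In Python, from cell import sensors, cams, order, finder gives the robot as it stands.
- The arm moves only by the tool carry_out, never from a script. Its argument "steps" is text: rows parted by semicolons, each of 5 numbers parted by spaces: the shift along the tool's x, y, z in mm, then the turn about the tool's z in units of 6 degrees (1.0 is 6 degrees), then the closure, from -1 (fully open) to 1 (shut). In form: x y z spin claw; .... A call has 1 to 5 rows; each row is the pose to reach, as a shift and turn from the pose commanded when the call began, along the tool's axes at that moment; what a row does not reach only later rows make up. A row lasts 1/8 s, in which the tool goes at most 62.5 mm and 10.7 degrees, less where a joint would pass 70% of its speed; a pose out of reach is approached as far as the arm can. A call with a gripper value outside its range is refused whole. The fingers move at their own pace and stop on an object; the grip force is fixed at half the most. Time passes only in rows, so rows that repeat a pose let the fingers close. It gives the time, the measured TCP pose, the force and the opening at its end, in the units of the state.
- sensors.state(): the state, without advancing time (a new reading comes with each control period).
- cams.snapshot(name): name is "side" or "top"; returns the picture (420x560x3 uint8, red, green, blue); there is no depth.
- cams.get_calibration(name): a dict with "fx", "fy", "cx", "cy" (pixels), "k1" (the pictures are not rectified: a ray, as slopes to the right and down, at radius r is drawn at 1 + k1 r^2 times it, then the intrinsics apply), "rvec" (rotation vector, rad) and "tvec" (3), from world to camera coordinates, as OpenCV has them. Camera axes: x right, y down, z forward; pixel columns grow to the right and rows downward; lengths in m; the calibration is good to about 2 mm. A picture is of the moment at which its call begins. get_calibration takes no time and is no camera call.
- order.close_job(): hands the job in, once; it reports no verdict.
Trained networks look in the newest picture that a camera, given by its name, has taken for a name from the list of things; names that differ only in an ending like _2 or _b are one class to them, and where a whole thing is asked for, a point or a joint stands for the part that bears it (a point fixed in the world has none). Each returns a list of dicts, best first, with "conf" (0 to 1); they miss things now and then, are a little off and sometimes report something else, mostly with a low value. They report only what shows in the picture. A call takes as long as a camera call.
- finder.find_in(camera, target): "bbox" ([centre column, centre row, width, height] in pixels, round what is visible of it).
- finder.trace(camera, target): "mask" (420x560 bool, what is visible of it) and "bbox" ([centre column, centre row, width, height] in pixels, round what is visible of it).
- finder.place_of(camera, target): "uv" ([column, row] in pixels: a listed point, or the origin of a listed thing).
The state is a dict: "time": time; "joint_pos": joint angles; "qvel": joint speeds; "joint_efforts": joint torques, N m; "eef_pos": TCP position; "ee_rot": TCP orientation; "contact_force": force on the tool from outside, world axes, zero at the start; "torque": the same for the moment, N m; "grip_width": finger opening in m.
Only numpy, scipy, OpenCV 4.12 (cv2) and the standard library are available. Lean on these libraries where they do the work, as an engineer would, in place of code of your own. Each camera call takes 0.05 s, during which the arm holds its last target.

TASK

Set up the barcode scanner's stand: push the red spring catch all the way down to its stop and let it come back up, then turn the orange clamp screw clockwise until it seats, and back it off a quarter turn so that the scanner can still swivel. Finish while still gripping the clamp screw at that setting (do not let go), and leave the jar, the mouse and the highlighter where they are.

Things in the scene. Friction and masses are not known exactly. Their poses are not given: they have to be found in the camera images.
- stand: grey base plate of the scanner stand, fixed to the desk, 150 mm (its x) by 320 mm (its y) by 12 mm thick; origin at the centre of its underside, on the desk. A round-headed black barcode scanner with a red window (80 mm wide, up to 158 mm above the desk) stands on it at x = +30 mm, y = 0. The clamp and the spring catch stand at x = -30 mm, one at y = +120 mm and the other at y = -120 mm; which is on which side varies
- screw_grip (a point): point on the upright axis of the orange clamp screw, mid-wing, 71 mm above the desk. The wing is an upright flat bar 42 mm long (this point's x axis, turns with the screw), 12 mm thick (y) and 30 mm tall (54 to 84 mm above the desk), on a 10 mm stem; below is a fixed aluminium collar, 60 mm wide, top at 42 mm, with a black line along the stand's x. A white dot marks the wing's +x end
- clamp_screw (a joint): angle of the clamp screw in rad: 0 when seated (a hard stop; it cannot turn further clockwise), growing as it is backed off counter-clockwise seen from above, up to 3.6; a quarter turn off the seat reads 1.57. At 0 the wing lies along the stand's x axis with its dot towards the stand's +x. It starts somewhere between 1.1 and 2.7. It is stiff enough (about 0.06 N m of friction) to stay where it is left
- catch_top (a point): centre of the top face of the red mushroom head (32 mm diameter, 10 mm thick) of the spring catch; it faces up, 63 mm above the desk when up, and moves down with the head. Its fixed black round housing is 48 mm in diameter, its top 34 mm above the desk
- catch (a joint): how far the spring catch is pressed down, in m: 0 up, 0.010 at its stop. The spring takes 3 N to start and 8 N at the stop, and brings the head back up when it is let go
- jar: loose closed amber jar with a yellow label, 64 mm diameter, 110 mm tall, about 0.4 kg, upright beside one end of the stand; origin at the centre of its underside; leave alone
- mouse: loose black computer mouse, 100 mm long (its x), 58 mm wide, 31 mm tall, beside the other end of the stand; origin at the centre of its underside; leave alone
- highlighter: loose yellow highlighter with an orange cap, about 130 mm long (its x), 24 mm wide, 16 mm tall, lying on the desk on the robot's side of the stand; origin on its underside, near its middle; leave alone

How it is judged:
By the outcome, as a careful person would: the job done as asked, in the order asked, and still so for the second after the job is handed in, while the arm keeps its last pose, push and grip.
It also fails if it takes over 64 s, if anything falls off the work surface, if the arm or the gripper's body presses on something with over 40 N, if the wrist force passes 120 N, or if a joint passes its speed limit or range.

## Working session

There is one attempt and no reset: what is moved stays moved. The work goes in short steps, Python scripts to look and compute and a tool call to move; the robot and the scene stay as the last step left them, time stands still between calls to the robot, and variables do not carry over. Pictures are saved under pics/ and viewed, and the job is handed in when it is done.

Besides the shell and the picture viewer there is one more tool, called after "Request:" as name(argument=value, ...) on one line, values as JSON. carry_out: Moves the arm, as the interface text tells. Its arguments: {"type":"object","properties":{"steps":{"type":"string"}},"required":["steps"]}

```bash
mkdir -p pics; cat > h.py <<'E'
import numpy as np, cv2
from cell import sensors, cams, order, finder
def cal(n):
    c=cams.get_calibration(n); R=cv2.Rodrigues(np.array(c["rvec"],float))[0]; return c,R,np.array(c["tvec"],float).ravel()
def ray(n,uv):
    c,R,t=cal(n)
    K=np.array([[c["fx"],0,c["cx"]],[0,c["fy"],c["cy"]],[0,0,1]])
    p=cv2.undistortPoints(np.array([[uv]],float),K,np.array([c["k1"],0,0,0,0.]))[0,0]
    return -R.T@t, R.T@np.array([p[0],p[1],1])
def at(n,uv,z):
    o,d=ray(n,uv); return o+d*(z-o[2])/d[2]
def proj(n,P):
    c,R,t=cal(n)
    K=np.array([[c["fx"],0,c["cx"]],[0,c["fy"],c["cy"]],[0,0,1]])
    return cv2.projectPoints(np.array(P,float).reshape(-1,1,3),cv2.Rodrigues(R)[0],t,K,np.array([c["k1"],0,0,0,0.]))[0].reshape(-1,2)
def save(n,f):
    im=cams.snapshot(n); cv2.imwrite("pics/"+f,im[:,:,::-1]); return im
E
python3 - <<'E'
from h import *
for n in("top","side"):
    save(n,n+"0.png"); print(n,"cam",ray(n,(280,210))[0])
    for k,z in (("stand",0),("screw_grip",.071),("catch_top",.063),("jar",0),("mouse",0),("highlighter",0)):
        for r in finder.place_of(n,k)[:2]: print(k,r["conf"],np.round(r["uv"],1),at(n,r["uv"],z).round(4))
print(sensors.state())
E
```

```text
top cam [0.38509738 0.07981274 1.33247497]
stand 0.65 [308.8 172.1] [ 0.6114 -0.0015  0.    ]
stand 0.52 [285.9 240.9] [0.4403 0.0515 0.    ]
screw_grip 0.54 [363.8 181.7] [ 0.5798 -0.1263  0.071 ]
catch_top 0.72 [259.4 176.3] [0.5878 0.1184 0.063 ]
jar 0.93 [201.4 148.5] [0.6641 0.266  0.    ]
mouse 0.58 [413.3 167.5] [ 0.6294 -0.2609  0.    ]
highlighter 0.83 [283.4 239. ] [0.4448 0.0577 0.    ]
side cam [0.44700821 0.88723657 0.55721291]
stand 0.85 [267.6 215.7] [ 0.6096 -0.0054  0.    ]
screw_grip 0.43 [286.4 169.2] [ 0.5801 -0.1324  0.071 ]
catch_top 0.65 [269.5 221.7] [0.5829 0.1194 0.063 ]
jar 0.76 [216.2 287.2] [0.6632 0.2737 0.    ]
mouse 0.65 [277.  173.6] [ 0.6232 -0.2466  0.    ]
highlighter 0.58 [332.  235.2] [0.4465 0.0572 0.    ]
{'time': 0.7, 'joint_pos': array([-8.72209670e+01,  1.03587444e+01,  9.20731764e+01,  2.81194816e-04,
        7.75661933e+01, -1.18202791e+01]), 'qvel': array([-0.04222418,  0.02684324,  0.08636736, -0.04786214,  0.02288179,
       -0.08901251]), 'joint_efforts': array([-2.33268976e-03, -4.33713913e+01, -3.42113864e+01,  7.01892190e-02,
        3.06086987e-02,  5.29159351e-06]), 'eef_pos': array([ 0.14495167, -0.55646063,  0.21362736]), 'ee_rot': array([[ 2.52056716e-01, -9.67712463e-01,  6.38280627e-06],
       [-9.67712463e-01, -2.52056716e-01, -3.26422280e-05],
       [ 3.31971200e-05,  2.05097162e-06, -9.99999999e-01]]), 'contact_force': array([ 0.74644183, -0.27066501, -0.03182486]), 'torque': array([ 0.0129478 , -0.00207846,  0.02847537]), 'grip_width': 0.08798115079247507}
```

```bash
python3 - <<'E'
from h import *
a=cv2.imread("pics/top0.png"); b=cv2.imread("pics/side0.png")
cv2.imwrite("pics/t0z.png",cv2.resize(a[120:270,180:440],None,fx=3,fy=3,interpolation=cv2.INTER_CUBIC))
cv2.imwrite("pics/s0z.png",cv2.resize(b[110:310,190:380],None,fx=3,fy=3,interpolation=cv2.INTER_CUBIC))
E
```

```text
(no output)
```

View pics/t0z.png

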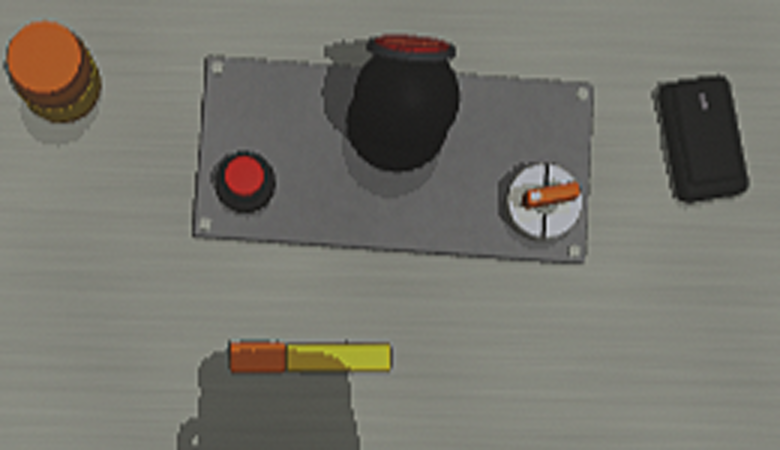

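View pics/s0z.png

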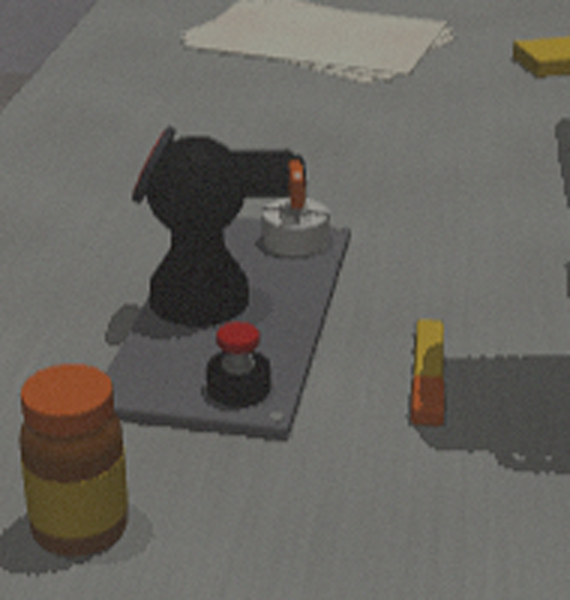

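View pics/top0.png

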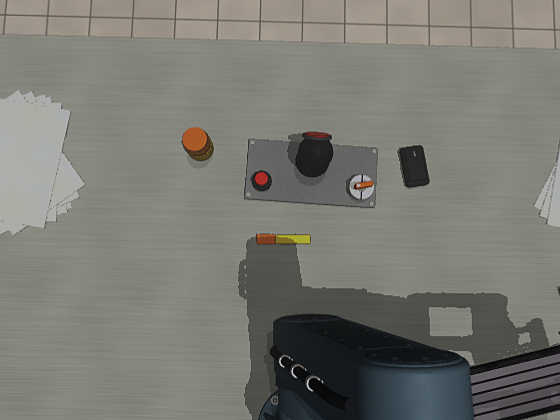

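```bash
python3 - <<'E'
from h import *
from scipy.optimize import least_squares
im=cv2.imread("pics/top0.png"); hsv=cv2.cvtColor(im,cv2.COLOR_BGR2HSV)
# zoom corner guesses (top face z=.012)
co=[(208,55),(593,83),(583,263),(193,237)]
P=np.array([at("top",(c[0]/3+180-.3,c[1]/3+120-.3),.012)[:2] for c in co]); print(P.round(4))
print("sides",[np.linalg.norm(P[i]-P[(i+1)%4]).round(4) for i in range(4)])
Q=np.array([[75,160],[75,-160],[-75,-160],[-75,160]])/1000
r=least_squares(lambda p:(np.array([[np.cos(p[2]),-np.sin(p[2])],[np.sin(p[2]),np.cos(p[2])]])@Q.T).T.ravel()+np.tile(p[:2],4)-P.ravel(),[.6,0,0])
p=r.x; print("stand",p[:2].round(4),np.degrees(p[2]),r.fun.round(4))
R=np.array([[np.cos(p[2]),-np.sin(p[2])],[np.sin(p[2]),np.cos(p[2])]])
print("catch",(R@[-.03,.12]+p[:2]).round(4),"screw",(R@[-.03,-.12]+p[:2]).round(4),"scanner",(R@[.03,0]+p[:2]).round(4))
def cen(n,im,m,z): 
    v,u=np.nonzero(m); return at(n,(u.mean(),v.mean()),z).round(4),len(u)
for n in("top","side"):
    im=cv2.imread(f"pics/{n}0.png"); h=cv2.cvtColor(im,cv2.COLOR_BGR2HSV)
    uv=proj(n,np.append(R@[-.03,.12]+p[:2],.063))[0]; V,U=np.mgrid[:420,:560]
    red=((h[...,0]<5)|(h[...,0]>173))&(h[...,1]>150)&(h[...,2]>90)&(np.hypot(U-uv[0],V-uv[1])<25)
    print(n,"red",cen(n,im,red,.063 if n=="top" else .06))
    uv=proj(n,np.append(R@[-.03,-.12]+p[:2],.08))[0]
    near=np.hypot(U-uv[0],V-uv[1])<25
    org=(h[...,0]>=4)&(h[...,0]<18)&(h[...,1]>130)&(h[...,2]>120)&near
    print(n,"orange",cen(n,im,org,.084 if n=="top" else .069))
    if n=="top":
        v,u=np.nonzero(org); X=np.array([at(n,q,.084)[:2] for q in zip(u,v)]); X-=X.mean(0); w=np.linalg.svd(X)[2][0]; print("wing dir deg",np.degrees(np.arctan2(w[1],w[0])))
        print("ends",X.min(0),X.max(0))
        cl=(h[...,1]<40)&(h[...,2]>150)&near
        print("collar",cen(n,im,cl,.042))
    t=finder.trace(n,"screw_grip")
    for q in t[:1]: print(n,"trace",q["conf"],q["bbox"])
E
```

```text
[[ 0.6908  0.1481]
 [ 0.6754 -0.1692]
 [ 0.5263 -0.1612]
 [ 0.5399  0.1558]]
sides [np.float64(0.3176), np.float64(0.1493), np.float64(0.3172), np.float64(0.1511)]
stand [ 0.6081 -0.0066] -2.6869465119466835 [-0.0003  0.0016  0.0001 -0.0008 -0.0006 -0.0017  0.0008  0.0009]
catch [0.5837 0.1147] screw [ 0.5725 -0.1251] scanner [ 0.6381 -0.008 ]
top red (array([0.5837, 0.1147, 0.063 ]), 135)
top orange (array([ 0.5731, -0.1264,  0.084 ]), 65)
wing dir deg 101.29134528807353
ends [-0.00815752 -0.01677193] [0.0067849  0.02034649]
collar (array([ 0.5695, -0.1258,  0.042 ]), 251)
side red (array([0.5856, 0.1126, 0.06  ]), 82)
side orange (array([ 0.5782, -0.1587,  0.069 ]), 15)
side trace 0.63 [287.0, 169.9, 3.3, 16.1]
```

Request:
carry_out(steps="-60 -66 0 -1.7 1; -120 -132 0 -3.4 1; -160 -177 0 -5.1 1; -200 -221 0 -6.8 1; -240 -265 0 -8.5 1")

```text
time: 1.42
eef_pos: [0.317, -0.2935, 0.2139]
ee_rot: [[0.913, -0.408, 0.001], [-0.408, -0.913, -0.001], [0.001, 0.0, -1.0]]
contact_force: [1.5, 0.1, 0.4]
grip_width: 0.0402
```

Request:
carry_out(steps="8 -50 0 -1.2 1; 16 -105 0 -2.4 1; 25 -160 0 -3.6 1; 34 -215 0 -3.6 1; 42 -270 0 -3.6 1")

```text
time: 2.05
eef_pos: [0.467, -0.0649, 0.214]
ee_rot: [[0.999, -0.049, 0.001], [-0.049, -0.999, -0.001], [0.001, 0.0, -1.0]]
contact_force: [0.2, -0.7, -0.5]
grip_width: 0.0005
```

```bash
python3 - <<'E'
from h import *
save("side","s1.png")
s=sensors.state(); print(s["eef_pos"],s["ee_rot"][:,0],s["grip_width"],s["contact_force"])
E
```

```text
[ 0.46923967 -0.05966878  0.21409163] [ 0.99896009 -0.04550125  0.00289521] 0.0006769554187302104 [-2.86691082  3.93709158 -0.59332116]
```

View pics/s1.png

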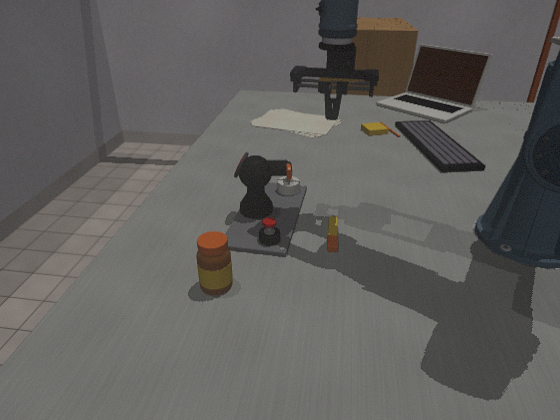

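Request:
carry_out(steps="30 -50 0 0 1; 60 -100 0 0 1; 86 -146 0 0 1; 86 -146 0 0 1; 86 -146 0 0 1")

```text
time: 2.72
eef_pos: [0.5586, 0.0749, 0.2133]
ee_rot: [[0.999, -0.048, -0.001], [-0.048, -0.999, -0.0], [-0.001, 0.0, -1.0]]
contact_force: [0.5, 0.2, 0.1]
grip_width: 0.0002
```

```bash
python3 - <<'E'
from h import *
save("top","t2.png");save("side","s2.png")
s=sensors.state(); print(s["eef_pos"],s["ee_rot"][:,0],s["grip_width"],s["contact_force"])
E
```

```text
[0.55860815 0.07405555 0.21360597] [ 9.98745987e-01 -5.00635996e-02 -2.98699421e-04] 0.0004121514299929967 [ 0.41081419 -0.82090806 -0.35319202]
```

Request:
carry_out(steps="23.4 -41.2 0 0 1; 23.4 -41.2 50 0 1; 23.4 -41.2 100 0 1; 23.4 -41.2 120 0 1; 23.4 -41.2 120 0 1")

```text
time: 3.45
eef_pos: [0.5837, 0.1142, 0.0929]
ee_rot: [[0.999, -0.05, -0.002], [-0.05, -0.999, -0.0], [-0.002, 0.0, -1.0]]
contact_force: [0.2, 0.6, 0.6]
grip_width: 0.0007
```

```bash
python3 - <<'E'
from h import *
for n in("top","side"):
    im=save(n,n+"3.png")
    u,v=proj(n,[.584,.1145,.063])[0].astype(int)
    cv2.imwrite(f"pics/{n}3z.png",cv2.resize(im[v-80:v+60,u-80:u+80,::-1],None,fx=4,fy=4,interpolation=cv2.INTER_CUBIC))
s=sensors.state(); print(s["eef_pos"],s["ee_rot"][:,0],s["contact_force"])
E
```

```text
[0.58590891 0.11455459 0.09569896] [ 0.99875897 -0.04971659  0.00296251] [-0.52132737  0.42043588  0.86307884]
```

View pics/side3z.png

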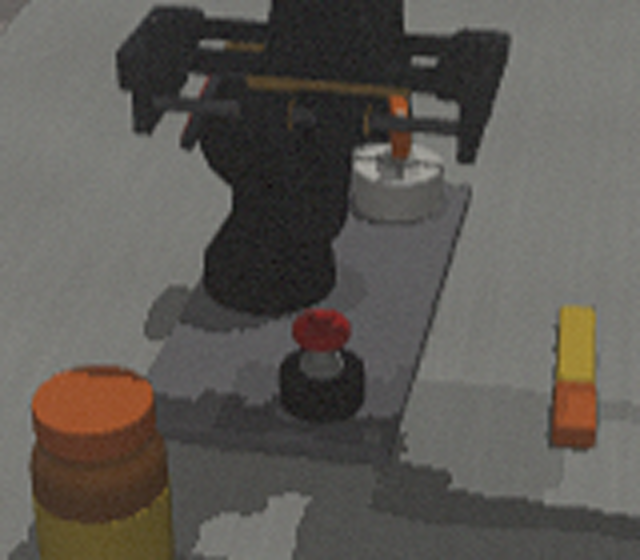

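Request:
carry_out(steps="0 0 15 0 1; 0 0 22 0 1; 0 0 26 0 1; 0 0 28 0 1; 0 0 28 0 1")

```text
time: 4.18
eef_pos: [0.5845, 0.1151, 0.0655]
ee_rot: [[0.999, -0.049, -0.0], [-0.049, -0.999, -0.0], [-0.0, 0.0, -1.0]]
contact_force: [-0.1, -0.0, 0.9]
grip_width: 0.0008
```

```bash
python3 - <<'E'
from h import *
for n in("side",):
    im=save(n,n+"4.png")
    u,v=proj(n,[.584,.1145,.063])[0].astype(int); print(proj(n,[[.584,.1145,.063],[.584,.1145,.053]]))
    cv2.imwrite(f"pics/{n}4z.png",cv2.resize(im[v-80:v+60,u-80:u+80,::-1],None,fx=4,fy=4,interpolation=cv2.INTER_CUBIC))
s=sensors.state(); print(s["eef_pos"],s["ee_rot"][:,0],s["contact_force"])
E
```

```text
[[269.37252335 220.47816611]
 [269.41715328 224.34110008]]
[0.58457579 0.11513694 0.06573609] [ 9.98808969e-01 -4.87914716e-02  1.88837477e-04] [ 0.36563037  0.1337891  -0.35640979]
```

View pics/side4z.png

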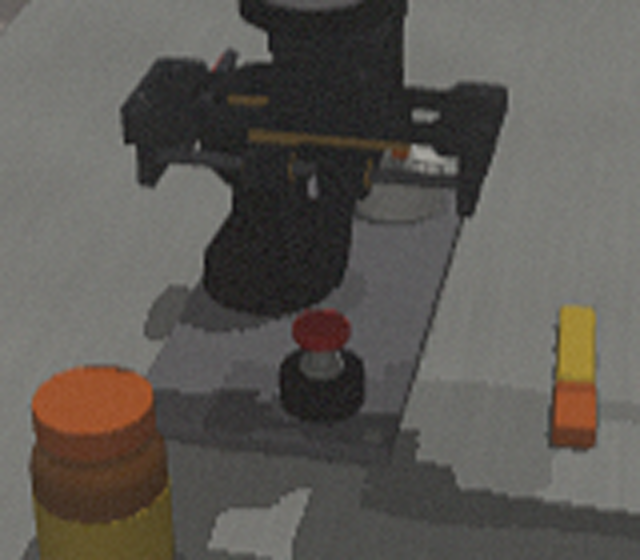

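```bash
python3 - <<'E'
from h import *
im=save("top","top4.png"); s=sensors.state(); print(s["eef_pos"],s["joint_pos"])
print(proj("top",[[.584,.1145,.063],[.584,.115,.12]]),proj("side",[[.584,.115,.12]]))
E
```

```text
[0.58462409 0.11511197 0.06581472] [-2.64229524e-01  2.26342875e+01  9.51482695e+01  1.31584906e-03
  6.21987466e+01  2.53276796e+00]
[[261.00512354 177.93424931]
 [260.19687508 173.98476551]] [[269.06868834 197.73886763]]
```

View pics/top4.png

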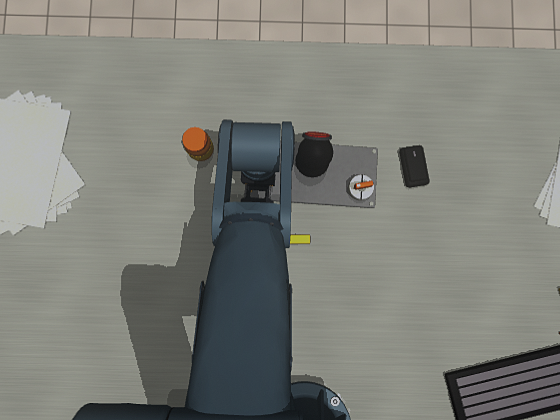

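View pics/side4.png

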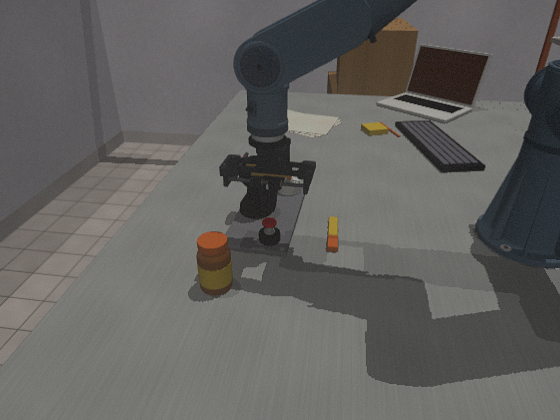

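```bash
python3 - <<'E'
import cv2,numpy as np
a=cv2.imread("pics/side4.png")[130:260,200:340]
b=cv2.imread("pics/side2.png")[60:260,200:400]
f=lambda x:cv2.resize((255*(np.clip(x/110.,0,1))**.5).astype(np.uint8),None,fx=5 if len(x)<150 else 3,fy=5 if len(x)<150 else 3,interpolation=cv2.INTER_CUBIC)[:600]
cv2.imwrite("pics/e4.png",f(a)); cv2.imwrite("pics/e2.png",f(b))
E
```

```text
[ WARN:0@0.039] global loadsave.cpp:275 findDecoder imread_('pics/side2.png'): can't open/read file: check file path/integrity
Traceback (most recent call last):
TypeError: 'NoneType' object is not subscriptable
```

```bash
python3 - <<'E'
import cv2,numpy as np
a=cv2.imread("pics/side4.png")[130:250,200:340]
b=cv2.imread("pics/s2.png")[60:260,200:400]
f=lambda x:cv2.resize((255*(np.clip(x/110.,0,1))**.5).astype(np.uint8),None,fx=5 if len(x)<150 else 3,fy=5 if len(x)<150 else 3,interpolation=cv2.INTER_CUBIC)
cv2.imwrite("pics/e4.png",f(a)); cv2.imwrite("pics/e2.png",f(b))
E
```

```text
(no output)
```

View pics/e4.png

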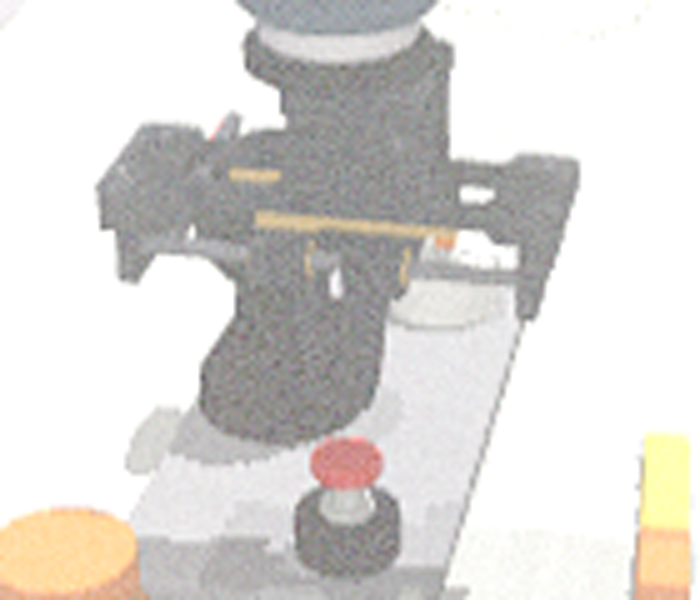

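View pics/e2.png

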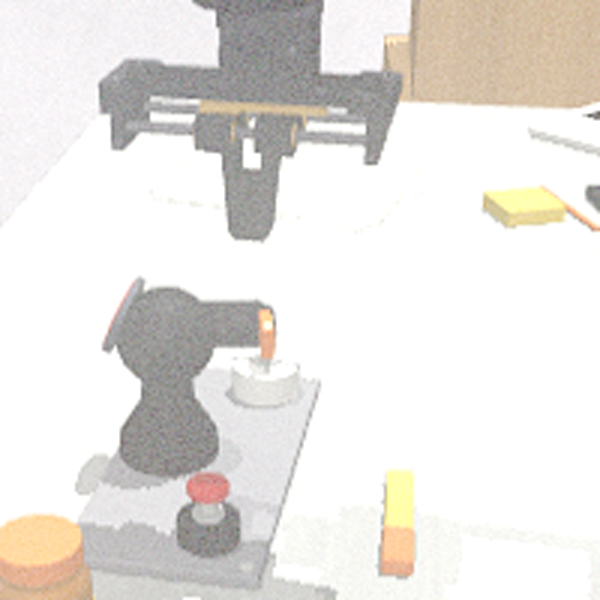

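```bash
python3 - <<'E'
from h import *
print(proj("side",[.5586,.0745,.2055]))
for z in(.2055,.23,.25): print(at("side",(283.3,139.3),z))
print(cams.get_calibration("side"))
# jar: base & lid check
print(proj("side",[[.666,.27,0],[.666,.27,.11]]), proj("top",[[.666,.27,0],[.666,.27,.11]]))
E
```

```text
[[283.97083908 153.40041701]]
[ 0.5711803  -0.00414591  0.2055    ]
[0.56253059 0.05794698 0.23      ]
[0.5554696  0.10863505 0.25      ]
{'fx': 425.2749346499609, 'fy': 425.2749346499609, 'cx': 278.46632792918194, 'cy': 207.85681383600937, 'k1': -0.008140499121382002, 'rvec': array([ 0.20171216, -2.65766133,  1.51890455]), 'tvec': array([0.57468836, 0.06943897, 0.98102131])}
[[215.31702478 285.80848284]
 [210.85362931 239.80974116]] [[199.8145332  147.70449391]
 [193.34179239 137.55998408]]
```

```bash
python3 - <<'E'
import cv2,numpy as np
b=cv2.imread("pics/s2.png")[70:180,230:340]
cv2.imwrite("pics/e2b.png",cv2.resize(b,None,fx=5,fy=5,interpolation=cv2.INTER_CUBIC))
E
```

```text
(no output)
```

View pics/e2b.png

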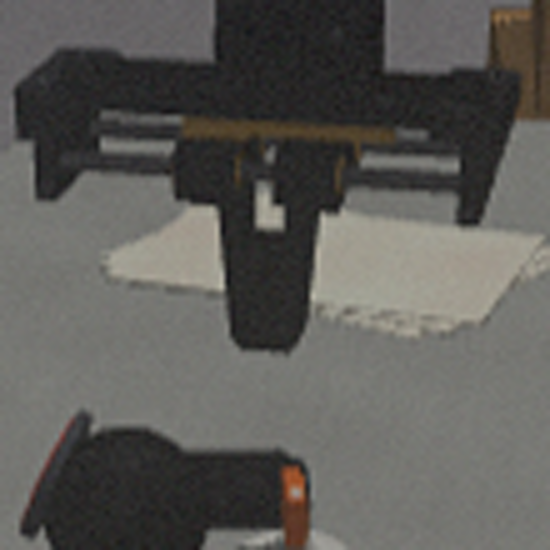

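```bash
python3 - <<'E'
from h import *
c,R,t=cal("side")
for P in ([.5586,.0745,.285],[.5586,.0745,.32],[.584,.115,.137]): print((R@np.array(P)+t), proj("side",P))
ux=np.array([.9988,-.049,0])
for P in ([.5586,.0745,.285],[.5845,.115,.137]):
    P=np.array(P); print(proj("side",[P-ux*.0935,P+ux*.0935]))
s=sensors.state(); print(s["eef_pos"],s["contact_force"],s["joint_efforts"])
E
```

```text
[ 0.01154632 -0.181869    0.84491637] [[284.2757784  116.35067406]]
[ 0.01158431 -0.2120238   0.8271488 ] [[284.41915515  98.90418905]]
[-0.01981345 -0.03599859  0.88882309] [[268.98635569 190.63287759]]
[[331.37624174 119.47674823]
 [238.91890134 113.35776618]]
[[313.2144759  194.93477886]
 [225.85905729 186.45205147]]
[0.58462409 0.11511197 0.06581472] [-0.32093687 -0.81393673 -0.23734562] [ 2.25317061e-03 -4.88171661e+01 -2.92603952e+01  6.79888716e-02
  1.48588006e-02 -1.61249209e-04]
```

Request:
carry_out(steps="0 0 4 0 1; 0 0 8 0 1; 0 0 12 0 1; 0 0 12 0 1")

```text
time: 4.78
eef_pos: [0.584, 0.1151, 0.053]
ee_rot: [[0.999, -0.049, -0.001], [-0.049, -0.999, -0.0], [-0.001, 0.0, -1.0]]
contact_force: [-0.2, -0.1, 0.2]
grip_width: 0.0008
```

```bash
python3 - <<'E'
from h import *
im=save("side","s5.png")
x=im[130:250,200:340,::-1]
cv2.imwrite("pics/s5z.png",cv2.resize((255*np.clip(x/160.,0,1)**.6).astype(np.uint8),None,fx=5,fy=5,interpolation=cv2.INTER_CUBIC))
E
```

```text
(no output)
```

View pics/s5z.png

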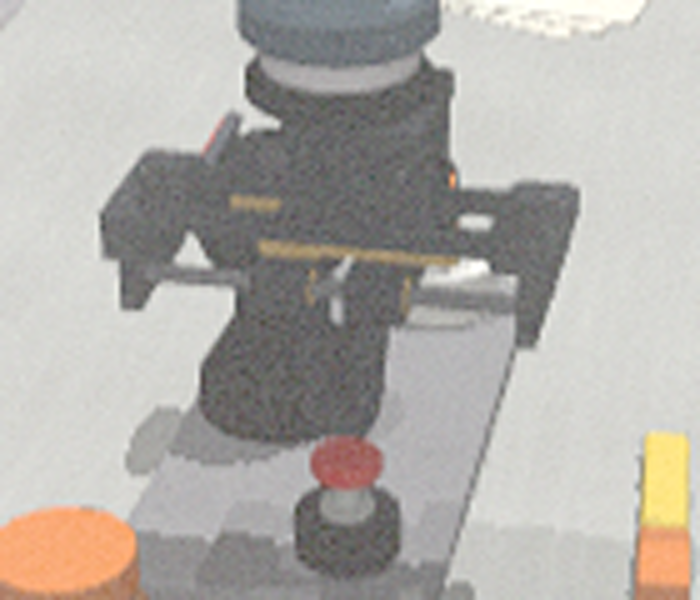

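```bash
python3 - <<'E'
from h import *
im=cv2.imread("pics/t2.png")
for P in ([.5586,.0745,.2055],[.5586,.0745,.2365],[.5586,.0745,.28]): print(proj("top",P))
x=im[140:280,200:340]
cv2.imwrite("pics/t2z.png",cv2.resize((255*np.clip(x/120.,0,1)**.5).astype(np.uint8),None,fx=4,fy=4,interpolation=cv2.INTER_CUBIC))
E
```

```text
[[278.26821811 179.80999504]]
[[278.39461114 177.48808132]]
[[278.58427467 174.0038786 ]]
```

View pics/t2z.png

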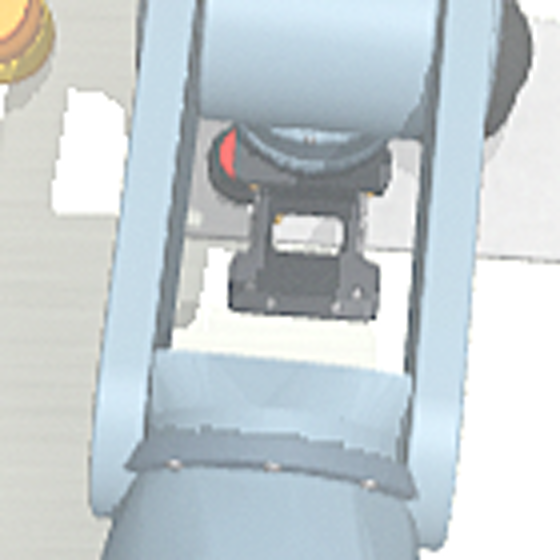

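Request:
carry_out(steps="0 0 4 0 1; 0 0 8 0 1; 0 0 8 0 1")

```text
time: 5.2
eef_pos: [0.584, 0.1151, 0.0451]
ee_rot: [[0.999, -0.049, -0.001], [-0.049, -0.999, 0.0], [-0.001, 0.0, -1.0]]
contact_force: [-0.1, 0.5, -0.2]
grip_width: 0.0003
```

Request:
carry_out(steps="0 0 2 0 1; 0 0 4 0 1; 0 0 4 0 1")

```text
time: 5.58
eef_pos: [0.5843, 0.1151, 0.0414]
ee_rot: [[0.999, -0.049, -0.0], [-0.049, -0.999, 0.0], [-0.0, -0.0, -1.0]]
contact_force: [0.4, 0.6, -0.1]
grip_width: 0.0005
```

```bash
python3 - <<'E'
from h import *
im=save("side","s6.png")
x=im[150:250,220:330,::-1]
cv2.imwrite("pics/s6z.png",cv2.resize((255*np.clip(x/120.,0,1)**.5).astype(np.uint8),None,fx=6,fy=6,interpolation=cv2.INTER_CUBIC))
E
```

```text
(no output)
```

View pics/s6z.png

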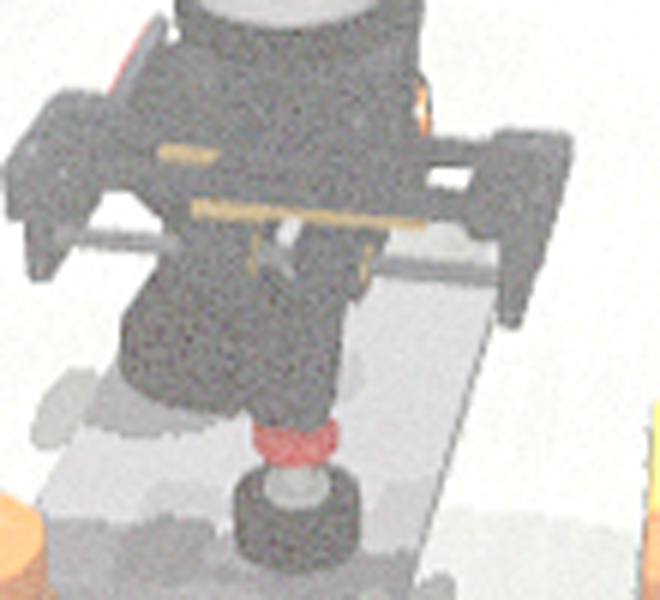

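Request:
carry_out(steps="0 0 2 0 1; 0 0 3 0 1; 0 0 3 0 1")

```text
time: 6.0
eef_pos: [0.5844, 0.1151, 0.0385]
ee_rot: [[0.999, -0.049, -0.0], [-0.049, -0.999, -0.0], [-0.0, 0.0, -1.0]]
contact_force: [-0.9, 0.3, 0.2]
grip_width: 0.0005
```

Request:
carry_out(steps="0 0 2 0 1; 0 0 3 0 1; 0 0 3 0 1")

```text
time: 6.38
eef_pos: [0.5846, 0.1151, 0.0359]
ee_rot: [[0.999, -0.049, 0.0], [-0.049, -0.999, 0.0], [0.0, -0.0, -1.0]]
contact_force: [-1.3, 0.1, 4.5]
grip_width: 0.0002
```

Request:
carry_out(steps="0 0 2 0 1; 0 0 3 0 1; 0 0 3 0 1")

```text
time: 6.75
eef_pos: [0.5846, 0.1151, 0.0328]
ee_rot: [[0.999, -0.049, 0.0], [-0.049, -0.999, 0.0], [0.0, -0.0, -1.0]]
contact_force: [-2.1, -0.1, 5.8]
grip_width: 0.0005
```

Request:
carry_out(steps="0 0 2 0 1; 0 0 3 0 1; 0 0 3 0 1")

```text
time: 7.12
eef_pos: [0.5846, 0.1151, 0.0299]
ee_rot: [[0.999, -0.049, 0.0], [-0.049, -0.999, -0.0], [0.0, -0.0, -1.0]]
contact_force: [-3.1, -1.1, 6.6]
grip_width: 0.0004
```

Request:
carry_out(steps="0 0 1 0 1; 0 0 2 0 1; 0 0 2 0 1")

```text
time: 7.5
eef_pos: [0.5846, 0.1151, 0.0283]
ee_rot: [[0.999, -0.049, 0.0], [-0.049, -0.999, -0.0], [0.0, 0.0, -1.0]]
contact_force: [-3.3, -0.6, 8.7]
grip_width: 0.0003
```

Request:
carry_out(steps="0 0 1 0 1; 0 0 1 0 1; 0 0 1 0 1")

```text
time: 7.88
eef_pos: [0.5847, 0.1151, 0.0282]
ee_rot: [[0.999, -0.049, 0.0], [-0.049, -0.999, -0.0], [0.0, 0.0, -1.0]]
contact_force: [-6.2, -0.1, 17.3]
grip_width: 0.0004
```

```bash
python3 - <<'E'
from h import *
im=save("side","s7.png"); print(sensors.state()["contact_force"],sensors.state()["eef_pos"])
x=im[150:250,220:330,::-1]
cv2.imwrite("pics/s7z.png",cv2.resize((255*np.clip(x/120.,0,1)**.5).astype(np.uint8),None,fx=6,fy=6,interpolation=cv2.INTER_CUBIC))
E
```

```text
[-7.36670326 -0.57653222 15.80753398] [0.58470768 0.11511844 0.02824318]
```

View pics/s7z.png

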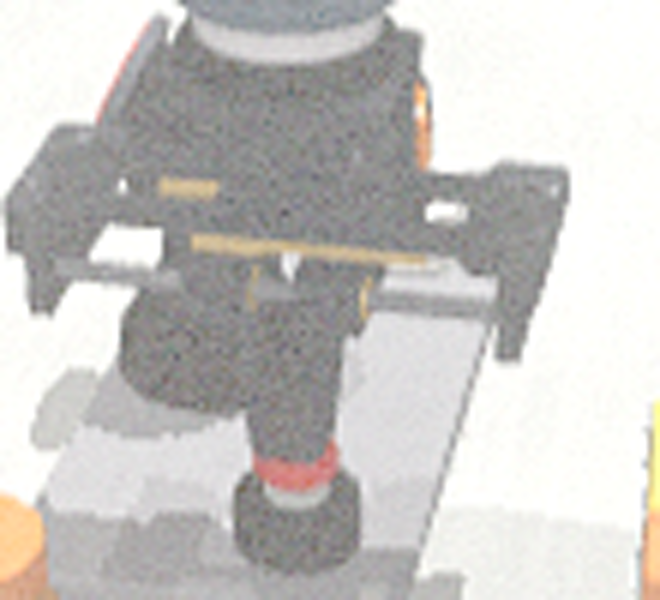

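Request:
carry_out(steps="0 0 -10 0 1; 0 0 -40 0 1; 0 0 -90 0 1; 0 0 -130 0 1; 0 0 -130 0 1")

```text
time: 8.55
eef_pos: [0.5871, 0.1151, 0.1603]
ee_rot: [[0.999, -0.049, 0.007], [-0.049, -0.999, 0.0], [0.007, -0.0, -1.0]]
contact_force: [0.1, -0.6, -0.0]
grip_width: 0.0004
```

```bash
python3 - <<'E'
from h import *
im=save("side","s8.png"); s=sensors.state(); print(s["contact_force"],s["eef_pos"])
x=im[50:250,200:340,::-1]
cv2.imwrite("pics/s8z.png",cv2.resize((255*np.clip(x/160.,0,1)**.5).astype(np.uint8),None,fx=3,fy=3,interpolation=cv2.INTER_CUBIC))
E
```

```text
[-0.32263837 -0.56700391 -0.89494085] [0.58544388 0.11508825 0.15772628]
```

View pics/s8z.png

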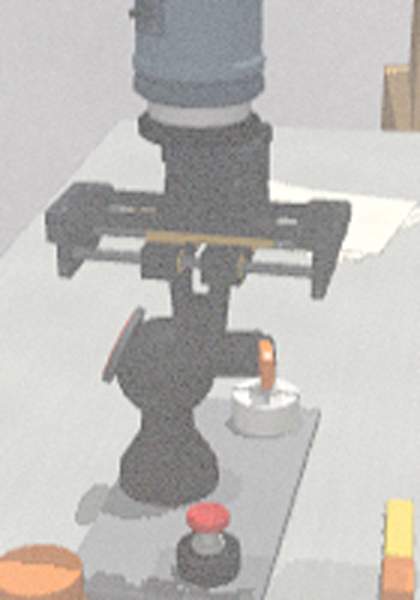

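Request:
carry_out(steps="0 50 0 -0.5 -1; 0 100 0 -1 -1; 0 150 0 -1.5 -1; 0 200 0 -2.35 -1; 0 241 0 -2.35 -1")

```text
time: 9.22
eef_pos: [0.5712, -0.1271, 0.1541]
ee_rot: [[0.981, 0.196, -0.003], [0.196, -0.981, 0.001], [-0.003, -0.002, -1.0]]
contact_force: [0.1, -0.1, 0.2]
grip_width: 0.0479
```

Request:
carry_out(steps="0 0 0 0 -1; 0 0 0 0 -1")

```text
time: 9.48
eef_pos: [0.5717, -0.1248, 0.1549]
ee_rot: [[0.981, 0.195, -0.003], [0.195, -0.981, 0.002], [-0.002, -0.002, -1.0]]
contact_force: [-1.1, 0.1, -0.3]
grip_width: 0.0684
```

```bash
python3 - <<'E'
from h import *
s=sensors.state(); print(s["contact_force"],s["eef_pos"],s["ee_rot"])
for n in("side","top"):
    im=save(n,n+"9.png")
    u,v=proj(n,[.573,-.1257,.08])[0].astype(int)
    x=im[max(0,v-90):v+50,u-80:u+80,::-1]
    cv2.imwrite(f"pics/{n}9z.png",cv2.resize((255*np.clip(x/160.,0,1)**.5).astype(np.uint8),None,fx=4,fy=4,interpolation=cv2.INTER_CUBIC))
E
```

```text
[-1.10730215  0.14576459 -0.2629726 ] [ 0.5717483  -0.12482723  0.15485471] [[ 0.98071191  0.19544179 -0.00258103]
 [ 0.19544631 -0.98071305  0.00162978]
 [-0.00221272 -0.0021028  -0.99999534]]
```

View pics/side9z.png

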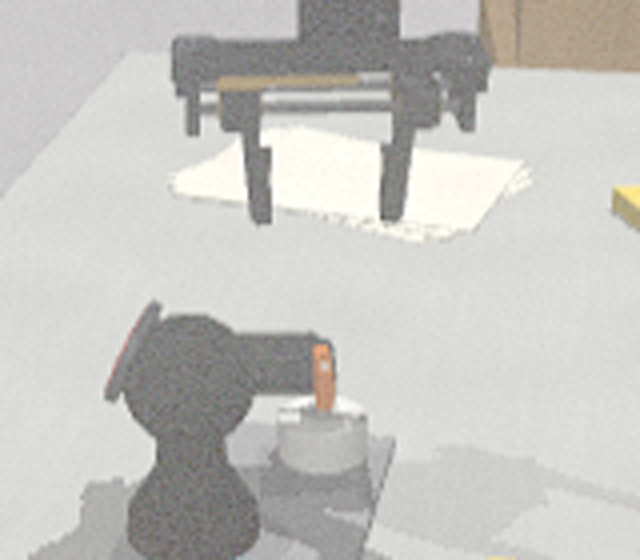

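View pics/top9z.png

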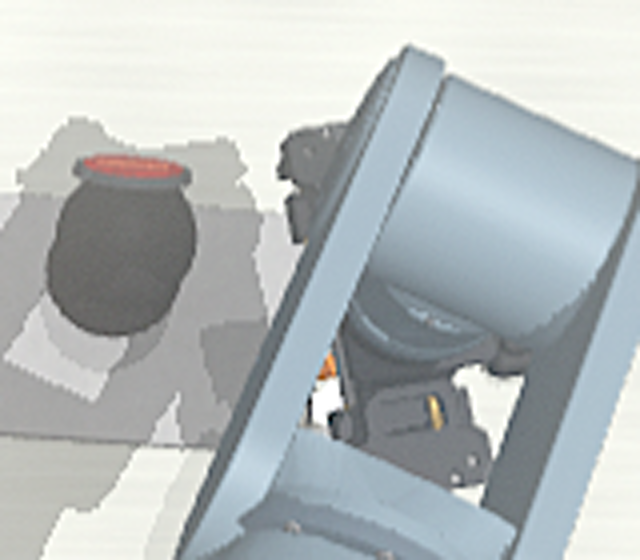

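Request:
carry_out(steps="1 1 40 0 -1; 1 1 70 0 -1; 1 1 85 0 -1; 1 1 100 0 -1; 1 1 100 0 -1")

```text
time: 10.2
eef_pos: [0.5735, -0.1259, 0.0559]
ee_rot: [[0.981, 0.196, -0.001], [0.196, -0.981, 0.001], [-0.001, -0.001, -1.0]]
contact_force: [-0.7, 0.4, -0.5]
grip_width: 0.0882
```

```bash
python3 - <<'E'
from h import *
s=sensors.state(); print(s["contact_force"],s["eef_pos"],s["grip_width"])
for n in("side",):
    im=save(n,n+"10.png")
    u,v=proj(n,[.573,-.1257,.08])[0].astype(int)
    x=im[max(0,v-50):v+30,u-50:u+50,::-1]
    cv2.imwrite(f"pics/{n}10z.png",cv2.resize((255*np.clip(x/160.,0,1)**.5).astype(np.uint8),None,fx=6,fy=6,interpolation=cv2.INTER_CUBIC))
E
```

```text
[-0.72779456  0.42421604 -0.4949239 ] [ 0.57349071 -0.12589716  0.05592674] 0.08821958835576442
```

View pics/side10z.png

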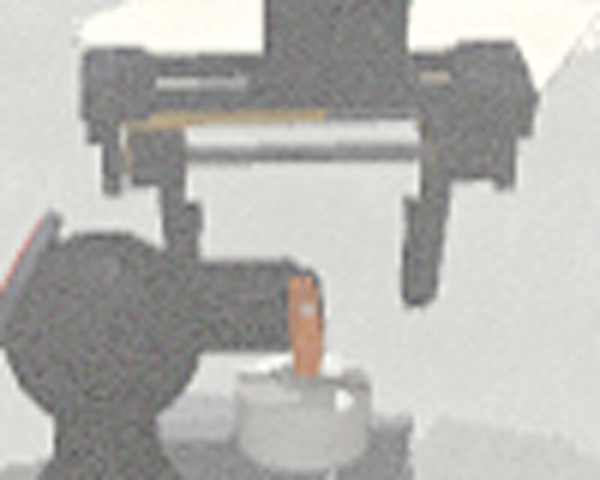

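Request:
carry_out(steps="0 0 12 0 -1; 0 0 24 0 -1; 0 0 24 0 -1")

```text
time: 10.62
eef_pos: [0.5728, -0.1261, 0.0312]
ee_rot: [[0.981, 0.196, -0.002], [0.196, -0.981, 0.001], [-0.002, -0.001, -1.0]]
contact_force: [-0.1, 0.6, -0.7]
grip_width: 0.0878
```

```bash
python3 - <<'E'
from h import *
s=sensors.state(); print(s["contact_force"],s["eef_pos"],s["grip_width"])
for n in("side",):
    im=save(n,n+"11.png")
    u,v=proj(n,[.573,-.1257,.08])[0].astype(int)
    x=im[max(0,v-50):v+30,u-50:u+50,::-1]
    cv2.imwrite(f"pics/{n}11z.png",cv2.resize((255*np.clip(x/160.,0,1)**.5).astype(np.uint8),None,fx=6,fy=6,interpolation=cv2.INTER_CUBIC))
E
```

```text
[-0.14781655  0.64310983 -0.74617203] [ 0.57281136 -0.12606431  0.03124193] 0.08781135303710873
```

View pics/side11z.png

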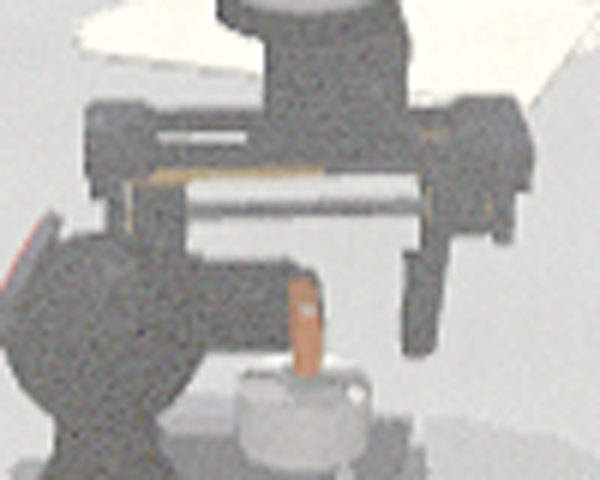

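Request:
carry_out(steps="0 0 0 0 1; 0 0 0 0 1; 0 0 0 0 1; 0 0 0 0 1; 0 0 0 0 1")

```text
time: 11.3
eef_pos: [0.5739, -0.1264, 0.0327]
ee_rot: [[0.981, 0.196, 0.0], [0.196, -0.981, -0.0], [0.0, 0.0, -1.0]]
contact_force: [0.2, 1.1, 0.4]
grip_width: 0.0402
```

Request:
carry_out(steps="0 0 0 0 1; 0 0 0 0 1; 0 0 0 0 1; 0 0 0 0 1")

```text
time: 11.8
eef_pos: [0.5726, -0.1266, 0.0326]
ee_rot: [[0.981, 0.196, -0.003], [0.196, -0.981, -0.0], [-0.003, -0.0, -1.0]]
contact_force: [-4.8, -1.5, 4.4]
grip_width: 0.0118
```

```bash
python3 - <<'E'
from h import *
s=sensors.state(); print(s["contact_force"],s["eef_pos"],s["grip_width"],s["torque"],s["ee_rot"][:,0])
for n in("side",):
    im=save(n,n+"12.png")
    u,v=proj(n,[.573,-.1257,.08])[0].astype(int)
    x=im[max(0,v-50):v+30,u-50:u+50,::-1]
    cv2.imwrite(f"pics/{n}12z.png",cv2.resize((255*np.clip(x/160.,0,1)**.5).astype(np.uint8),None,fx=6,fy=6,interpolation=cv2.INTER_CUBIC))
E
```

```text
[-4.78683467 -1.4631972   4.37025863] [ 0.57257673 -0.12660929  0.03255979] 0.011779323695947095 [-0.27786263  0.72886279  0.02428602] [ 0.98055491  0.1962249  -0.00280236]
```

View pics/side12z.png

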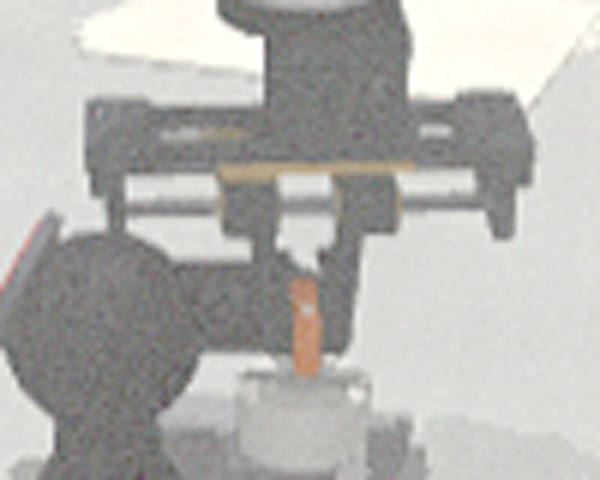

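Request:
carry_out(steps="0 0 0 1 1; 0 0 0 2 1; 0 0 0 3 1; 0 0 0 4 1; 0 0 0 5 1")

```text
time: 12.48
eef_pos: [0.5718, -0.1265, 0.0325]
ee_rot: [[0.946, -0.323, -0.005], [-0.323, -0.946, 0.0], [-0.004, 0.001, -1.0]]
contact_force: [-7.9, -1.2, 7.4]
grip_width: 0.0117
```

```bash
cat > st.py <<'E'
from h import *
s=sensors.state(); x=s["ee_rot"][:,0]; print("t",s["time"],"F",s["contact_force"].round(1),"pos",s["eef_pos"].round(4),"w",round(s["grip_width"],4),"M",s["torque"].round(3),"yaw",np.degrees(np.arctan2(x[1],x[0])).round(2),"q",s["joint_pos"].round(1),"tau6",s["joint_efforts"][5])
E
python3 st.py
```

```text
t 12.475 F [-7.9 -1.2  7.4] pos [ 0.5718 -0.1265  0.0325] w 0.0117 M [-0.155  1.303  0.128] yaw -18.87 q [-24.   24.6  97.1  -0.1  58.6  -5.1] tau6 -1.0226275026798248
```

Request:
carry_out(steps="-0.5 0 0 1 1; -1 0 0 2 1; -1 0 0 3 1; -1 0 0 4 1; -1 0 0 5 1")

```text
time: 13.1
eef_pos: [0.5711, -0.1261, 0.0325]
ee_rot: [[0.658, -0.753, -0.004], [-0.753, -0.658, 0.0], [-0.003, 0.003, -1.0]]
contact_force: [-8.4, -1.0, 6.5]
grip_width: 0.0123
```

```bash
python3 st.py
```

```text
t 13.1 F [-8.4 -1.   6.5] pos [ 0.5711 -0.1261  0.0325] w 0.0123 M [-0.     1.137  0.08 ] yaw -48.87 q [-24.   24.5  97.2  -0.1  58.5  24.9] tau6 -1.0274996235966682
```

Request:
carry_out(steps="0 0 0 1 1; 0 0 0 2 1; 0 0 0 3 1; 0 0 0 3.5 1; 0 0 0 3.5 1")

```text
time: 13.72
eef_pos: [0.5708, -0.1257, 0.0325]
ee_rot: [[0.347, -0.938, -0.005], [-0.938, -0.347, 0.001], [-0.003, 0.004, -1.0]]
contact_force: [-8.3, 0.5, 8.0]
grip_width: 0.0115
```

```bash
python3 st.py
```

```text
t 13.725 F [-8.3  0.5  8. ] pos [ 0.5708 -0.1257  0.0325] w 0.0115 M [ 0.147  1.303 -0.076] yaw -69.72 q [-24.   24.4  97.3  -0.1  58.6  45.7] tau6 0.16636777203530073
```

```bash
python3 - <<'E'
from h import *
for n in("side","top"):
    im=save(n,n+"13.png")
    u,v=proj(n,[.573,-.1257,.08])[0].astype(int)
    x=im[max(0,v-60):v+60,u-80:u+60,::-1]
    cv2.imwrite(f"pics/{n}13z.png",cv2.resize((255*np.clip(x/160.,0,1)**.5).astype(np.uint8),None,fx=4.5,fy=4.5,interpolation=cv2.INTER_CUBIC))
E
```

```text
(no output)
```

View pics/side13z.png

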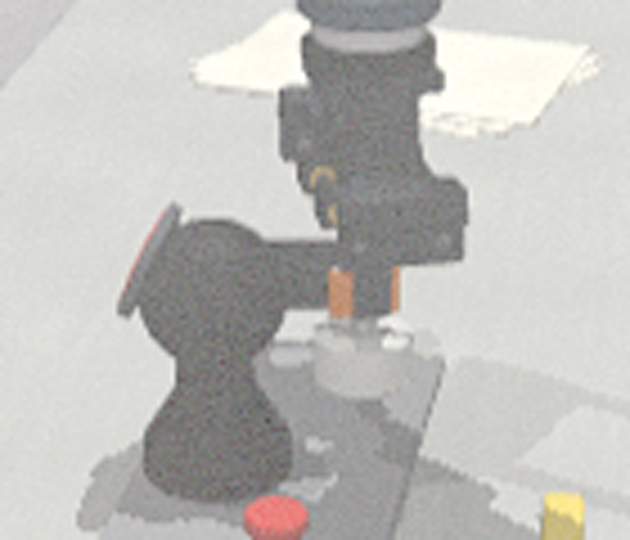

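View pics/top13z.png

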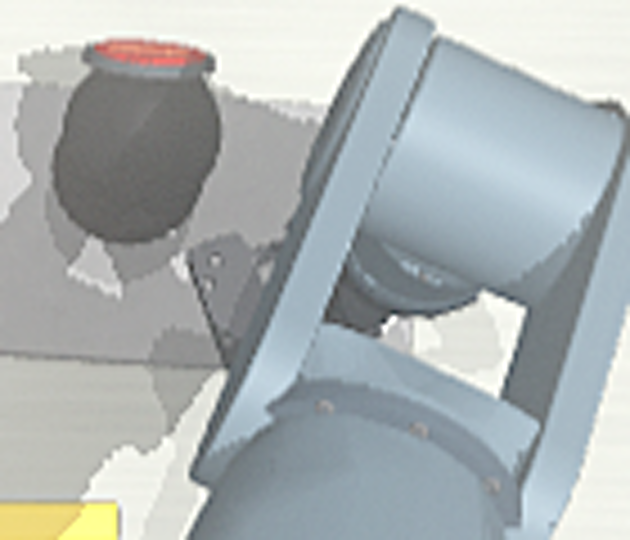

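Request:
carry_out(steps="0 0 0 0.5 1; 0 0 0 1 1; 0 0 0 1 1")

```text
time: 14.2
eef_pos: [0.5708, -0.1255, 0.0326]
ee_rot: [[0.247, -0.969, -0.005], [-0.969, -0.247, 0.001], [-0.002, 0.004, -1.0]]
contact_force: [-9.0, 1.0, 8.4]
grip_width: 0.012
```

Request:
carry_out(steps="0 0 0 0 -1; 0 0 0 0 -1; 0 0 0 0 -1; 0 0 0 0 -1; 0 0 0 0 -1")

```text
time: 14.82
eef_pos: [0.5729, -0.1261, 0.0326]
ee_rot: [[0.247, -0.969, 0.0], [-0.969, -0.247, 0.0], [-0.0, -0.0, -1.0]]
contact_force: [1.0, -0.0, -0.1]
grip_width: 0.0595
```

Request:
carry_out(steps="0 0 0 0 -1; 0 0 -15 0 -1; 0 0 -30 0 -1; 0 0 -45 0 -1; 0 0 -45 0 -1")

```text
time: 15.45
eef_pos: [0.5743, -0.1267, 0.08]
ee_rot: [[0.247, -0.969, 0.004], [-0.969, -0.247, -0.002], [0.002, -0.003, -1.0]]
contact_force: [0.4, -0.4, -0.2]
grip_width: 0.0881
```

```bash
python3 st.py; python3 - <<'E'
from h import *
for n in("side",):
    im=save(n,n+"14.png")
    u,v=proj(n,[.573,-.1257,.08])[0].astype(int)
    x=im[max(0,v-50):v+30,u-50:u+50,::-1]
    cv2.imwrite(f"pics/{n}14z.png",cv2.resize((255*np.clip(x/160.,0,1)**.5).astype(np.uint8),None,fx=6,fy=6,interpolation=cv2.INTER_CUBIC))
E
```

```text
t 15.45 F [ 0.4 -0.4 -0.2] pos [ 0.5743 -0.1267  0.08  ] w 0.0881 M [ 0.031 -0.022 -0.005] yaw -75.7 q [-24.   20.5  96.2   0.   63.1  51.7] tau6 -0.0007308821477636229
```

View pics/side14z.png

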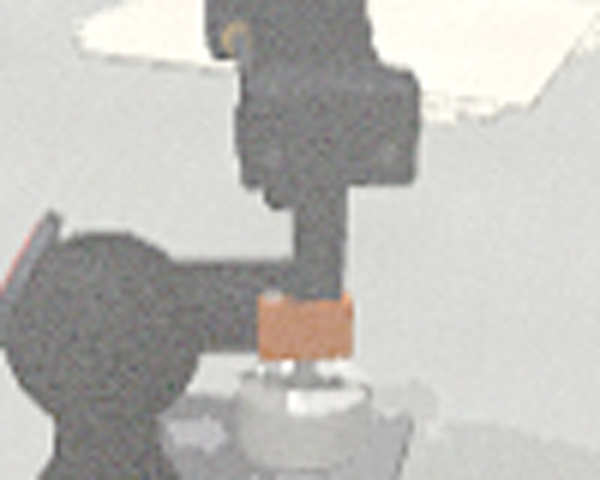

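Request:
carry_out(steps="-1 2 0 -1.7 -1; -1 2 0 -3.4 -1; -1 2 0 -5.1 -1; -1 2 0 -6.8 -1; -1 2 0 -8.5 -1")

```text
time: 16.12
eef_pos: [0.5701, -0.1254, 0.0769]
ee_rot: [[0.911, -0.413, -0.001], [-0.413, -0.911, 0.001], [-0.001, 0.0, -1.0]]
contact_force: [-0.2, -0.1, 1.5]
grip_width: 0.0881
```

Request:
carry_out(steps="0 0 0 -1.6 -1; 0 0 0 -3.2 -1; 0 0 0 -4.8 -1; 0 0 0 -6.5 -1; 0 0 0 -6.5 -1")

```text
time: 16.75
eef_pos: [0.5702, -0.1254, 0.077]
ee_rot: [[0.969, 0.245, -0.001], [0.245, -0.969, 0.0], [-0.001, -0.001, -1.0]]
contact_force: [0.3, -1.0, 0.2]
grip_width: 0.0878
```

```bash
python3 st.py; python3 - <<'E'
from h import *
for n in("side",):
    im=save(n,n+"15.png")
    u,v=proj(n,[.573,-.1257,.08])[0].astype(int)
    x=im[max(0,v-50):v+30,u-50:u+50,::-1]
    cv2.imwrite(f"pics/{n}15z.png",cv2.resize((255*np.clip(x/160.,0,1)**.5).astype(np.uint8),None,fx=6,fy=6,interpolation=cv2.INTER_CUBIC))
E
```

```text
t 16.75 F [ 0.3 -1.   0.2] pos [ 0.5702 -0.1254  0.077 ] w 0.0878 M [-0.085 -0.125  0.004] yaw 14.21 q [-24.   20.5  96.6  -0.   63.  -38.2] tau6 -1.0332908481359482
```

View pics/side15z.png

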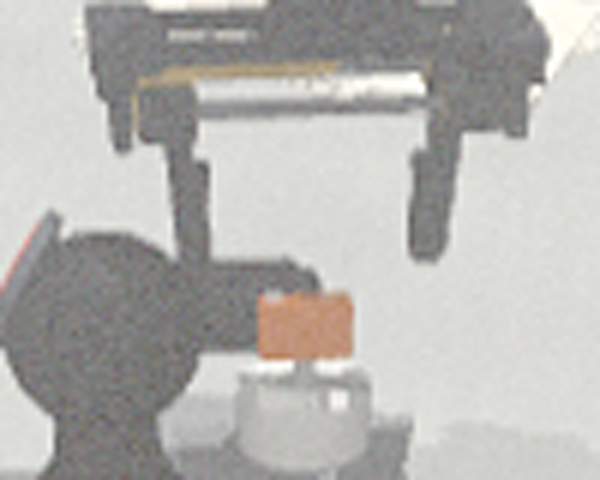

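Request:
carry_out(steps="0 0 20 0 -1; 0 0 45 0 -1; 0 0 45 0 -1; 0 0 45 0 1; 0 0 45 0 1")

```text
time: 17.42
eef_pos: [0.5715, -0.1259, 0.0335]
ee_rot: [[0.969, 0.247, 0.001], [0.247, -0.969, -0.001], [0.001, 0.001, -1.0]]
contact_force: [0.2, 0.6, 0.5]
grip_width: 0.0704
```

Request:
carry_out(steps="0 0 0 0 1; 0 0 0 0 1; 0 0 0 0 1; 0 0 0 0 1; 0 0 0 0 1")

```text
time: 18.05
eef_pos: [0.5722, -0.1254, 0.0332]
ee_rot: [[0.969, 0.247, 0.003], [0.247, -0.969, -0.0], [0.003, 0.001, -1.0]]
contact_force: [5.1, 2.3, -1.0]
grip_width: 0.0417
```

```bash
python3 st.py; python3 - <<'E'
from h import *
for n in("side",):
    im=save(n,n+"16.png")
    u,v=proj(n,[.573,-.1257,.08])[0].astype(int)
    x=im[max(0,v-50):v+30,u-50:u+50,::-1]
    cv2.imwrite(f"pics/{n}16z.png",cv2.resize((255*np.clip(x/160.,0,1)**.5).astype(np.uint8),None,fx=6,fy=6,interpolation=cv2.INTER_CUBIC))
E
```

```text
t 18.05 F [ 5.1  2.3 -1. ] pos [ 0.5722 -0.1254  0.0332] w 0.0417 M [ 0.185 -0.622  0.052] yaw 14.3 q [-24.   24.3  97.5   0.1  58.1 -38.3] tau6 0.02136330585926771
```

View pics/side16z.png

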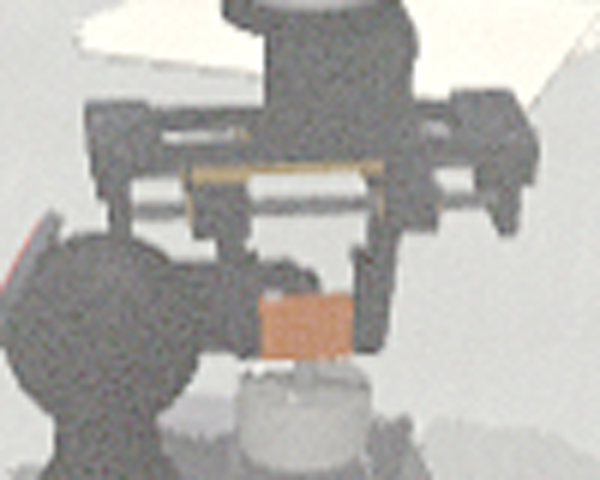

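Request:
carry_out(steps="0.5 0 0 0.7 1; 1 0 0 1.3 1; 1 0 0 2 1; 1 0 0 2 1")

```text
time: 18.6
eef_pos: [0.5722, -0.1254, 0.0331]
ee_rot: [[0.999, 0.041, 0.001], [0.041, -0.999, -0.0], [0.001, 0.0, -1.0]]
contact_force: [0.6, 0.8, 3.1]
grip_width: 0.0422
```

```bash
python3 st.py
```

```text
t 18.6 F [0.6 0.8 3.1] pos [ 0.5722 -0.1254  0.0331] w 0.0422 M [ 0.021  0.097 -0.006] yaw 2.33 q [-24.   24.3  97.4   0.   58.3 -26.3] tau6 0.3443288616836071
```

Request:
carry_out(steps="0 0 0 0.25 1; 0 0 0 0.5 1; 0 0 0 0.5 1")

```text
time: 18.98
eef_pos: [0.5721, -0.1254, 0.0331]
ee_rot: [[1.0, -0.013, 0.001], [-0.013, -1.0, -0.0], [0.001, 0.0, -1.0]]
contact_force: [0.2, 2.1, 6.6]
grip_width: 0.0413
```

```bash
python3 st.py
```

```text
t 18.975 F [0.2 2.1 6.6] pos [ 0.5721 -0.1254  0.0331] w 0.0413 M [ 0.197  0.025 -0.096] yaw -0.73 q [-24.   24.3  97.4   0.   58.3 -23.3] tau6 0.05336659261956811
```

Request:
carry_out(steps="0 0 0 0.2 1; 0 0 0 0.2 1")

```text
time: 19.23
eef_pos: [0.5721, -0.1254, 0.0331]
ee_rot: [[0.999, -0.034, 0.001], [-0.034, -0.999, -0.0], [0.001, 0.0, -1.0]]
contact_force: [0.4, 1.4, 5.5]
grip_width: 0.0417
```

```bash
python3 st.py
```

```text
t 19.225 F [0.4 1.4 5.5] pos [ 0.5721 -0.1254  0.0331] w 0.0417 M [ 0.234  0.03  -0.094] yaw -1.93 q [-24.   24.3  97.4   0.   58.3 -22.1] tau6 0.017158586997538805
```

Request:
carry_out(steps="0 0 0 0.2 1; 0 0 0 0.2 1")

```text
time: 19.48
eef_pos: [0.5721, -0.1254, 0.0331]
ee_rot: [[0.999, -0.053, 0.001], [-0.053, -0.999, -0.0], [0.001, 0.0, -1.0]]
contact_force: [1.0, 2.0, 5.7]
grip_width: 0.0419
```

```bash
python3 st.py
```

```text
t 19.475 F [1.  2.  5.7] pos [ 0.5721 -0.1254  0.0331] w 0.0419 M [0.24  0.019 0.429] yaw -3.06 q [-24.   24.3  97.4  -0.   58.3 -20.9] tau6 0.5168839730322361
```

Request:
carry_out(steps="0 0 0 0.2 1; 0 0 0 0.2 1")

```text
time: 19.73
eef_pos: [0.5722, -0.1255, 0.0331]
ee_rot: [[0.997, -0.073, 0.001], [-0.073, -0.997, -0.001], [0.001, 0.001, -1.0]]
contact_force: [0.1, 1.2, 5.1]
grip_width: 0.0418
```

```bash
python3 st.py
```

```text
t 19.725 F [0.1 1.2 5.1] pos [ 0.5722 -0.1255  0.0331] w 0.0418 M [ 0.167 -0.079  0.932] yaw -4.19 q [-24.   24.3  97.4  -0.   58.3 -19.7] tau6 0.987655408680439
```

Request:
carry_out(steps="0 0 0 -0.8 1; 0 0 0 -1.6 1; 0 0 0 -2.4 1; 0 0 0 -3.4 1; 0 0 0 -3.4 1")

```text
time: 20.35
eef_pos: [0.5723, -0.1254, 0.0331]
ee_rot: [[0.961, 0.277, 0.001], [0.277, -0.961, -0.0], [0.001, 0.001, -1.0]]
contact_force: [1.9, 1.8, 5.7]
grip_width: 0.0416
```

```bash
python3 st.py
```

```text
t 20.35 F [1.9 1.8 5.7] pos [ 0.5723 -0.1254  0.0331] w 0.0416 M [ 0.136 -0.111 -0.001] yaw 16.07 q [-24.   24.3  97.4   0.   58.2 -40. ] tau6 -0.4710887186229229
```

Request:
carry_out(steps="0 0 0 0 -1; 0 0 0 0 -1; 0 0 0 0 -1; 0 0 0 0 -1; 0 0 0 0 -1")

```text
time: 20.98
eef_pos: [0.5716, -0.1254, 0.0325]
ee_rot: [[0.961, 0.277, -0.0], [0.277, -0.961, 0.0], [-0.0, -0.0, -1.0]]
contact_force: [0.4, -0.6, -1.3]
grip_width: 0.0879
```

Request:
carry_out(steps="0 0 -20 0 -1; 0 0 -40 0 -1; 0 0 -45 0 -1; 0 0 -45 0 -1")

```text
time: 21.48
eef_pos: [0.5723, -0.1256, 0.0787]
ee_rot: [[0.961, 0.277, 0.002], [0.277, -0.961, -0.001], [0.001, 0.001, -1.0]]
contact_force: [0.1, -0.3, -0.6]
grip_width: 0.0885
```

```bash
python3 st.py; python3 - <<'E'
from h import *
for n in("side",):
    im=save(n,n+"17.png")
    u,v=proj(n,[.573,-.1257,.08])[0].astype(int)
    x=im[max(0,v-50):v+30,u-50:u+50,::-1]
    cv2.imwrite(f"pics/{n}17z.png",cv2.resize((255*np.clip(x/160.,0,1)**.5).astype(np.uint8),None,fx=6,fy=6,interpolation=cv2.INTER_CUBIC))
E
```

```text
t 21.475 F [ 0.1 -0.3 -0.6] pos [ 0.5723 -0.1256  0.0787] w 0.0885 M [-0.075 -0.134 -0.031] yaw 16.1 q [-24.   20.4  96.4   0.   63.  -40.1] tau6 0.00046083403503871523
```

View pics/side17z.png

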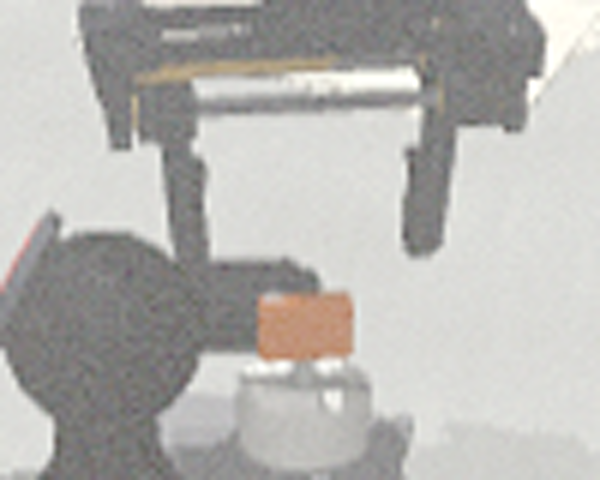

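Request:
carry_out(steps="0 0 0 1.7 -1; 0 0 0 3.4 -1; 0 0 0 5.1 -1; 0 0 0 6.8 -1; 0 0 0 8.5 -1")

```text
time: 22.15
eef_pos: [0.571, -0.1251, 0.0767]
ee_rot: [[0.817, -0.577, -0.002], [-0.577, -0.817, 0.001], [-0.002, 0.0, -1.0]]
contact_force: [-0.0, 0.3, -0.5]
grip_width: 0.0882
```

Request:
carry_out(steps="0 0 0 1.6 -1; 0 0 0 3.2 -1; 0 0 0 4.8 -1; 0 0 0 6.3 -1; 0 0 0 6.3 -1")

```text
time: 22.78
eef_pos: [0.5711, -0.1251, 0.0768]
ee_rot: [[0.299, -0.954, -0.001], [-0.954, -0.299, 0.001], [-0.001, 0.001, -1.0]]
contact_force: [-0.3, -0.3, -0.0]
grip_width: 0.0881
```

Request:
carry_out(steps="0 0 20 0 -1; 0 0 45 0 -1; 0 0 45 0 -1; 0 0 45 0 1; 0 0 45 0 1")

```text
time: 23.4
eef_pos: [0.5724, -0.1257, 0.0335]
ee_rot: [[0.298, -0.955, 0.001], [-0.955, -0.298, -0.001], [0.001, -0.001, -1.0]]
contact_force: [1.1, 0.2, 0.0]
grip_width: 0.0702
```

Request:
carry_out(steps="0 0 0 0 1; 0 0 0 0 1; 0 0 0 0 1; 0 0 0 0 1; 0 0 0 0 1")

```text
time: 24.02
eef_pos: [0.5717, -0.1254, 0.0326]
ee_rot: [[0.297, -0.955, -0.0], [-0.955, -0.297, 0.0], [-0.0, 0.0, -1.0]]
contact_force: [0.2, -0.2, -0.4]
grip_width: 0.0204
```

Request:
carry_out(steps="0 0 0 0 1; 0 0 0 0 1; 0 0 0 0 1")

```text
time: 24.4
eef_pos: [0.5716, -0.1253, 0.0326]
ee_rot: [[0.297, -0.955, -0.0], [-0.955, -0.297, 0.0], [-0.0, 0.0, -1.0]]
contact_force: [-0.4, 0.5, 0.0]
grip_width: 0.0116
```

```bash
python3 st.py; python3 - <<'E'
from h import *
for n in("side",):
    im=save(n,n+"18.png")
    u,v=proj(n,[.573,-.1257,.08])[0].astype(int)
    x=im[max(0,v-50):v+30,u-50:u+50,::-1]
    cv2.imwrite(f"pics/{n}18z.png",cv2.resize((255*np.clip(x/160.,0,1)**.5).astype(np.uint8),None,fx=6,fy=6,interpolation=cv2.INTER_CUBIC))
E
```

```text
t 24.4 F [-0.4  0.5  0. ] pos [ 0.5716 -0.1253  0.0326] w 0.0116 M [ 0.053  0.02  -0.054] yaw -72.7 q [-24.   24.4  97.4   0.   58.3  48.7] tau6 -0.01243506500031799
```

View pics/side18z.png

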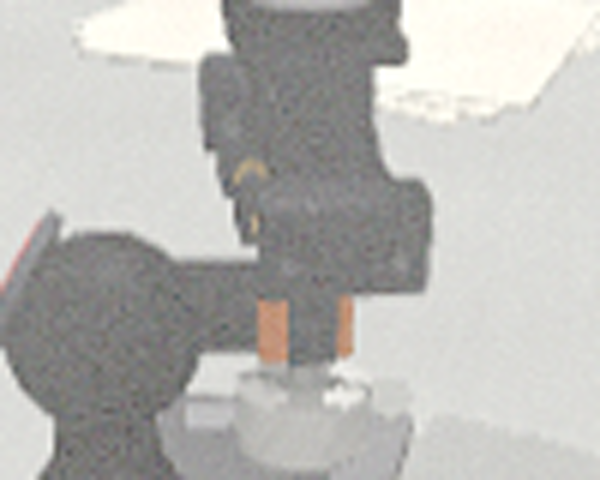

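Request:
carry_out(steps="0 0 0 -1.3 1; 0 0 0 -2.6 1; 0 0 0 -3.9 1; 0 0 0 -5.2 1; 0 0 0 -6.5 1")

```text
time: 25.08
eef_pos: [0.5719, -0.1256, 0.0326]
ee_rot: [[0.834, -0.551, 0.0], [-0.551, -0.834, -0.0], [0.001, 0.0, -1.0]]
contact_force: [1.3, 0.7, -0.8]
grip_width: 0.012
```

Request:
carry_out(steps="0 0 0 -1.3 1; 0 0 0 -2.6 1; 0 0 0 -3.9 1; 0 0 0 -5.2 1; 0 0 0 -5.2 1")

```text
time: 25.7
eef_pos: [0.5722, -0.1257, 0.0326]
ee_rot: [[0.999, -0.045, 0.001], [-0.045, -0.999, -0.001], [0.001, 0.001, -1.0]]
contact_force: [3.3, -1.4, -3.6]
grip_width: 0.0117
```

```bash
python3 st.py; python3 - <<'E'
from h import *
for n in("side","top"):
    im=save(n,n+"19.png")
    u,v=proj(n,[.573,-.1257,.08])[0].astype(int)
    x=im[max(0,v-50):v+30,u-50:u+50,::-1]
    cv2.imwrite(f"pics/{n}19z.png",cv2.resize((255*np.clip(x/160.,0,1)**.5).astype(np.uint8),None,fx=6,fy=6,interpolation=cv2.INTER_CUBIC))
for k in("jar","mouse","highlighter"):
  for n in ("top","side"):
    r=finder.place_of(n,k)
    if r: print(k,n,r[0]["conf"],at(n,r[0]["uv"],0).round(3))
E
```

```text
t 25.7 F [ 3.3 -1.4 -3.6] pos [ 0.5722 -0.1257  0.0326] w 0.0117 M [-0.218 -0.555  0.072] yaw -2.57 q [-24.   24.4  97.4  -0.   58.2 -21.4] tau6 -0.704927109181881
jar top 0.89 [0.663 0.262 0.   ]
jar side 0.72 [0.67  0.266 0.   ]
mouse side 0.65 [ 0.618 -0.266  0.   ]
highlighter top 0.98 [0.44  0.056 0.   ]
highlighter side 0.78 [0.445 0.049 0.   ]
```

View pics/side19z.png

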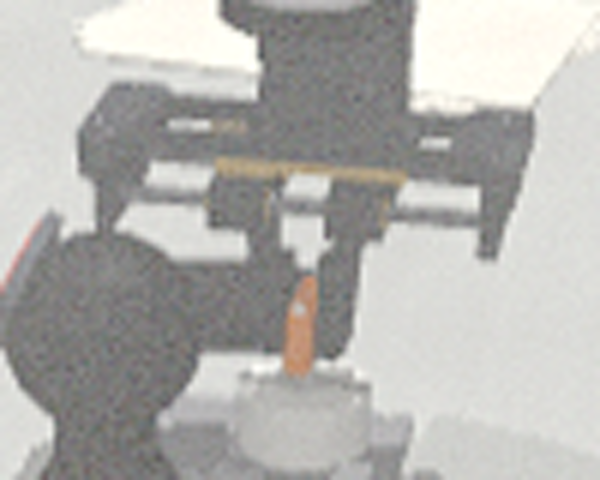

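View pics/top19.png

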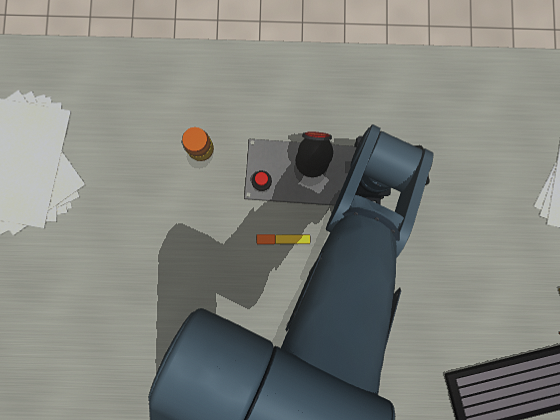

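View pics/side19.png

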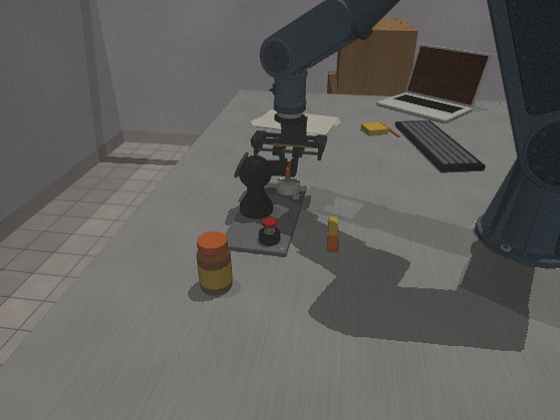

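Request:
carry_out(steps="0 0 0 0 1; 0 0 0 0 1; 0 0 0 0 1")

```text
time: 26.48
eef_pos: [0.5722, -0.1257, 0.0326]
ee_rot: [[0.999, -0.045, 0.001], [-0.045, -0.999, -0.001], [0.001, 0.0, -1.0]]
contact_force: [4.1, -2.7, -5.2]
grip_width: 0.0117
```

```bash
python3 st.py; python3 -c "
from cell import order
print(order.close_job())"
```

```text
t 26.475 F [ 4.1 -2.7 -5.2] pos [ 0.5722 -0.1257  0.0326] w 0.0117 M [-0.408 -0.827  0.006] yaw -2.58 q [-24.   24.4  97.4  -0.   58.2 -21.4] tau6 0.0177144433837384
the job is handed in; nothing more can be done
None
```

I set up the stand in the order asked and handed the job in at about 26.5 s, with the gripper still closed on the clamp screw at the quarter-turn setting. No verdict was reported.

- **Catch:** I pressed it until it would go no lower and the force jumped from 8.7 to 17 N. A picture after I lifted off showed the head fully back up.
- **Seating the screw:** I turned it clockwise until it hit the stop, where the torque rose to about 0.9 N m. For the last 17° I gripped the wing by its ends, so the gripper's body would not hit the scanner.
- **Backing off:** I backed it off about 19° that way, took hold across the wing again and turned to a quarter turn. At the end the grip width was 11.7 mm and the white dot was on the stand's +y side.
- **Final angle:** The tool ended at -2.6°. The stand's axis reads -2.7° from the picture and about -2.3° from where the torque began to rise, so the setting should be right to within about a degree. The wing's angle itself was not measured separately.
- **Loose items:** The jar and the highlighter read within about 1 cm of where they started, which is the finder's own scatter. The mouse showed only in the side view, where it read 2 cm off its first side reading. Nothing came near any of the three.

One check disagreed: the fingertips stood about 33 mm higher than the reported TCP height and the given 8 mm offset imply. I saw it in the side picture and confirmed it when they touched the catch. I corrected all later heights for it.

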